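# Pin and bolt a connector cover onto its test fixture

### The arm

A 6-joint arm with a two-finger parallel gripper is mounted at the origin on the work surface. World frame = base frame: x ahead of the robot, y to its left, z up, the work surface at z = 0. Lengths are in m, angles in rad, forces in N, time in s.
With the tool pointing down it reaches from about 0.375 to 0.9 m from the base axis. Payload 3.1 kg.
Tool frame: the origin (TCP) lies midway between the tips of the shut fingers; the grasp point (between the pads) lies 19 mm behind it; z points along the fingers, y is the line along which they close (so a half turn about z gives the same grasp; the last joint's range is limited). The gripper opens to 85 mm and grips with 20 to 120 N. Pads are 22 mm wide; open, the fingers measure 114 mm over their backs; the gripper's body (76 mm by 85 mm) begins 54 mm behind the grasp point. The pads swing forward as they close: fully open they stand 13 mm farther back than shut.
Start: joints at [-1.526, 0.527, 1.433, -0, 1.181, -0.178], TCP at [0.138, -0.61, 0.231] pointing down, gripper open.
Joint ranges: [-3.08, 3.08], [-0.75, 2.2], [0.22, 2.44], [-1.43, 4.57], [0, 2.65], [-2.85, 2.85]. Speed limits (rad/s): [2.79, 2.79, 3.14, 3.14, 3.14, 3.14].

### API

Orientations are given as a unit quaternion [x, y, z, w].
In Python, from station import manip gives the robot as it stands.
- The arm moves only by the tool step_arm, never from a script. Its argument "targets" is text: rows parted by semicolons, each of 4 numbers parted by spaces: the shift along the tool's x, y, z in mm, then the turn about the tool's z in degrees. A call has 1 to 12 rows; each row is the pose to reach, as a shift and turn from the pose commanded when the call began, along the tool's axes at that moment; what a row does not reach only later rows make up. A row lasts 1/10 s, in which the tool goes at most 50 mm and 8.59 degrees, less where a joint would pass 70% of its speed; a pose out of reach is approached as far as the arm can. A call with a gripper value outside its range is refused whole. "gripper" is the closure, from 0 (fully open) to 1 (shut), set as the call begins (left out, the last holds). The fingers move at their own pace and stop on an object; "squeeze" is the grip in N (left out, the last holds). Time passes only in rows, so rows that repeat a pose let the fingers close. It gives the time, the measured TCP pose, the force, the opening and the grip force at its end, in the units of the state.
- manip.sense(): the state, without advancing time (a new reading comes with each control period).
- manip.snapshot(name): name is "side" or "top" or "wrist"; returns the picture (400x640x3 uint8, red, green, blue); there is no depth.
- manip.get_calibration(name): a dict with "fov_y" (degrees; the focal length in pixels is half the picture's height over the tangent of half this angle, whatever the lens; pixels are square), "cx", "cy" (the principal point, pixels), "k1" (the pictures are not rectified: a ray, as slopes to the right and down, at radius r is drawn at 1 + k1 r^2 times it, then the intrinsics apply), "extrinsics" (4x4, takes a point from camera to world coordinates); the wrist camera has in their place "tool_from_camera" (4x4, takes a point from camera to tool coordinates, whose origin is the TCP and whose axes are the flange's). Camera axes: x right, y down, z forward; pixel columns grow to the right and rows downward; lengths in m; the calibration is good to about 2 mm. A picture is of the moment at which its call begins: read the wrist's pose just before it. get_calibration takes no time and is no camera call.
- manip.sign_off(): hands the job in; it is judged then, once.
Trained networks look in the newest picture that a camera, given by its name, has taken for a name from the list of things; names that differ only in an ending like _2 or _b are one class to them, and where a whole thing is asked for, a point or a joint stands for the part that bears it (a point fixed in the world has none). Each returns a list of dicts, best first, with "p" (0 to 1); they miss things now and then, are a little off and sometimes report something else, mostly with a low value. They report only what shows in the picture. A call takes as long as a camera call.
- manip.recognise(camera, query): "position" ([column, row] in pixels, amid what is visible of it).
- manip.masks_of(camera, query): "pixels" (400x640 bool, what is visible of it) and "position" ([column, row] in pixels, amid what is visible of it).
- manip.mark_of(camera, query): "position" ([column, row] in pixels: a listed point, or the origin of a listed thing).
The state is a dict: "t": time; "q": joint angles; "qd": joint speeds; "tau": joint torques, N m; "tcp_pos": TCP position; "tool_rot": TCP orientation; "force": force on the tool from outside, world axes, zero at the start; "ft_torque": the same for the moment, N m; "finger_gap": opening from 0.0 (shut) to 1.0 (fully open); "gripper_force": force on a finger pad.
Only numpy, scipy, OpenCV 4.12 (cv2) and the standard library are available. Lean on these libraries where they do the work, as an engineer would, in place of code of your own. Each camera call takes 0.05 s, during which the arm holds its last target. There are 200 camera calls.

### The job

The connector cover lies on its test fixture with the holes out of line. First push the orange-handled drift pin fully home through the cover's large hole into the fixture, so that the holes line up; then, with the pin left in, push the two black bolts fully home in the two remaining holes, either bolt in either hole, no turning needed. Leave the pin and bolts in place, and do not disturb the screwdriver, the loose connector and the jar.

Things in the scene. Friction and masses are not known exactly. Their poses are not given: they have to be found in the camera images.
- fixture: Fixed grey block, 120 (x) x 210 (y) x 42 mm high, vertical through holes. Origin: centre of its underside, on the table; z up; y along its length. On its top, along y, run two slippery white plastic runner strips 2 mm high (at x = +-39 mm), on which the cover slides, and outside them two black guides (at x = +-46 to +-54 mm, up to 50 mm above the table) that hold the cover to the same direction as the fixture with 1 mm play each side; the ends are open.
- fixture_pin_hole (a point): Centre of the mouth of the fixture's large hole, at (0, -80, 42) mm in the fixture's frame; 18 mm diameter, 42 mm deep.
- fixture_bolt_hole1 (a point): Centre of the mouth of a fixture bolt hole, at (-24, 80, 42) mm in the fixture's frame; 13.5 mm diameter, 42 mm deep.
- fixture_bolt_hole2 (a point): Centre of the mouth of the other fixture bolt hole, at (24, 80, 42) mm in the fixture's frame; 13.5 mm diameter, 42 mm deep.
- cover: Loose aluminium cover plate, 90 (x) x 200 (y) x 8 mm, 0.25 to 0.5 kg, lying on the runners (underside 44 mm, top 52 mm above the table), same hole pattern as the fixture. A blue connector block, 50 x 70 mm with small round contacts, rises 12 mm (contacts 14 mm) above its middle. Origin: centre of its underside; y along its length. It starts 5 to 8 mm too far towards the fixture's +y, so the holes overlap only in part; it slides easily, and the drift pin's taper draws it back.
- cover_pin_hole (a point): Centre of the upper mouth of the cover's large hole, 18 mm diameter, at (0, -80, 8) mm in the cover's frame.
- cover_bolt_hole1 (a point): Centre of the upper mouth of a cover bolt hole, 13.5 mm diameter, at (-24, 80, 8) mm in the cover's frame.
- cover_bolt_hole2 (a point): Centre of the upper mouth of the other cover bolt hole, 13.5 mm diameter, at (24, 80, 8) mm in the cover's frame.
- drift_pin: Polished steel drift pin with a round orange handle, 0.12 kg, upright in one of the rack's three slots, hung by its flange. Origin: on its axis at the underside of the flange; z up. Flange 28 mm diameter, z 0 to 4 mm; handle 18 mm diameter, z 4 to 44 mm; below, a shaft 17 mm diameter down to z = -28 mm, then tapering to 5 mm diameter at the tip, z = -48 mm. Fully home, the flange rests on the cover (origin 52 mm above the table).
- bolt1: Loose steel bolt with a round black grip, about 0.06 kg, upright in a rack slot, hung by its flange; plain shank, no thread. Origin: on its axis at the underside of the flange; z up. Flange 28 mm diameter, z 0 to 4 mm; grip 18 mm diameter, z 4 to 38 mm; shank 10 mm diameter down to z = -25 mm, then a pilot point narrowing to 6 mm at z = -30 mm. Fully home, the flange rests on the cover (origin 52 mm above the table).
- bolt2: Second bolt, the same as bolt1.
- rack: Fixed grey block, 180 (x) x 50 (y) x 52 mm high, with three square slots of 19 mm in a row at x = -60, 0 and 60 mm, holding the pin and the two bolts in any order. Origin: centre of its underside; z up.
- screwdriver: Screwdriver with a red handle, 200 mm long, lying on the table beyond the fixture, a bystander.
- connector: Loose blue connector with a black cap, 50 x 32 x 50 mm, standing on the table, a bystander. Origin: centre of its underside.
- jar: Small jar, 52 mm diameter, 70 mm high, with a white cap, standing to the left of the fixture, a bystander. Origin: centre of its underside.

How it is judged:
On the way, in this order (a step that is already met when the one before it is completed fails the run):
1. the drift pin is fully home through cover and fixture and the holes line up (horizontal distance between each of drift_pin, cover_pin_hole and fixture_pin_hole below 0.003 m and z of drift_pin in the frame of fixture between 0.049 and 0.0555 m and angle between drift_pin's own z axis and vertical below 0.09 rad and horizontal distance between cover_bolt_hole1 and fixture_bolt_hole1 below 0.003 m and horizontal distance between cover_bolt_hole2 and fixture_bolt_hole2 below 0.003 m and angle between cover's own z axis and vertical below 0.04 rad and z of cover in the frame of fixture below 0.047 m), for 0.2 s.
2. with the pin still home, a bolt is fully home in one of the bolt holes (all of step 1 and ((horizontal distance between bolt1 and fixture_bolt_hole1 below 0.005 m and z of bolt1 in the frame of fixture between 0.049 and 0.0555 m and angle between bolt1's own z axis and vertical below 0.09 rad) or (horizontal distance between bolt1 and fixture_bolt_hole2 below 0.005 m and z of bolt1 in the frame of fixture between 0.049 and 0.0555 m and angle between bolt1's own z axis and vertical below 0.09 rad) or (horizontal distance between bolt2 and fixture_bolt_hole1 below 0.005 m and z of bolt2 in the frame of fixture between 0.049 and 0.0555 m and angle between bolt2's own z axis and vertical below 0.09 rad) or (horizontal distance between bolt2 and fixture_bolt_hole2 below 0.005 m and z of bolt2 in the frame of fixture between 0.049 and 0.0555 m and angle between bolt2's own z axis and vertical below 0.09 rad))), for 0.2 s.
At the end, for the whole second after the job is handed in: Pin in the large hole (axis within 3 mm of the fixture hole's), a bolt in each bolt hole (within 5 mm), all upright within 0.09 rad, flanges within 3.5 mm of the cover's top; cover flat on the runners, its holes within 3 mm of the fixture's; all at rest (all of step 1 and (((horizontal distance between bolt1 and fixture_bolt_hole1 below 0.005 m and z of bolt1 in the frame of fixture between 0.049 and 0.0555 m and angle between bolt1's own z axis and vertical below 0.09 rad) and (horizontal distance between bolt2 and fixture_bolt_hole2 below 0.005 m and z of bolt2 in the frame of fixture between 0.049 and 0.0555 m and angle between bolt2's own z axis and vertical below 0.09 rad)) or ((horizontal distance between bolt1 and fixture_bolt_hole2 below 0.005 m and z of bolt1 in the frame of fixture between 0.049 and 0.0555 m and angle between bolt1's own z axis and vertical below 0.09 rad) and (horizontal distance between bolt2 and fixture_bolt_hole1 below 0.005 m and z of bolt2 in the frame of fixture between 0.049 and 0.0555 m and angle between bolt2's own z axis and vertical below 0.09 rad))) and linear speed of each of cover, drift_pin, bolt1, bolt2 below 0.02 m/s); the robot touches nothing.
It fails at once if the screwdriver is disturbed (moved more than 25 mm) (distance of screwdriver from where it was at the start of the episode above 0.025 m).
It fails at once if the connector is disturbed (moved more than 25 mm) (distance of connector from where it was at the start of the episode above 0.025 m).
It fails at once if the jar is disturbed (moved more than 25 mm) (distance of jar from where it was at the start of the episode above 0.025 m).
It also fails if it takes over 72 s, if anything falls off the work surface, if the arm or the gripper's body presses on something with over 40 N, if the wrist force passes 120 N, or if a joint passes its speed limit or range.

## Working session

There is one attempt and no reset: what is moved stays moved. The work goes in short steps, Python scripts to look and compute and a tool call to move; the robot and the scene stay as the last step left them, time stands still between calls to the robot, and variables do not carry over. Pictures are saved under pics/ and viewed, at most 10 in all, crops included, and the job is handed in when it is done.

Besides the shell and the picture viewer there is one more tool, called after "Call:" in YAML: its name, and indented under it one key for each argument. step_arm: Moves the arm, as the interface text tells. Its arguments: {"type":"object","properties":{"targets":{"type":"string"},"gripper":{"type":"number"},"squeeze":{"type":"number"}},"required":["targets"]}

```bash
mkdir -p pics; cat > h.py <<'E'
import numpy as np, cv2
from scipy.spatial.transform import Rotation as R
from station import manip
def K(c):
    f=200/np.tan(np.radians(c["fov_y"])/2); return np.array([[f,0,c["cx"]],[0,f,c["cy"]],[0,0,1]])
def ext(n,s=None):
    c=manip.get_calibration(n)
    if n!="wrist": return c,np.array(c["extrinsics"])
    s=s or manip.sense(); T=np.eye(4); T[:3,:3]=R.from_quat(s["tool_rot"]).as_matrix(); T[:3,3]=s["tcp_pos"]
    return c,T@np.array(c["tool_from_camera"])
def ray(n,px,s=None):
    c,T=ext(n,s)
    u=cv2.undistortPoints(np.array([[px]],float),K(c),np.array([c["k1"],0,0,0,0.]))[0,0]
    d=T[:3,:3]@np.array([u[0],u[1],1]); return T[:3,3],d/np.linalg.norm(d)
def tri(rs):
    A=sum(np.eye(3)-np.outer(d,d) for o,d in rs); b=sum((np.eye(3)-np.outer(d,d))@o for o,d in rs)
    p=np.linalg.solve(A,b); return p,max(np.linalg.norm(np.cross(p-o,d)) for o,d in rs)
def atz(r,z): o,d=r; return o+d*(z-o[2])/d[2]
def save(n,name):
    im=manip.snapshot(n); cv2.imwrite(f"pics/{name}.png",im[:,:,::-1]); return im
def totool(p,s=None):  # world point -> tool coords (mm)
    s=s or manip.sense(); return 1000*R.from_quat(s["tool_rot"]).as_matrix().T@(np.array(p)-np.array(s["tcp_pos"]))
E
python3 - <<'E'
from h import *
np.set_printoptions(precision=4,suppress=True)
s=manip.sense(); print(s["tcp_pos"],s["tool_rot"],s["t"])
for n in ["side","top","wrist"]:
    im=save(n,n+"0"); c,T=ext(n,s); print(n,c["k1"],T[:3].tolist())
    for q in ["drift_pin","bolt1","rack","fixture","cover","fixture_pin_hole","cover_pin_hole","cover_bolt_hole1","jar","connector","screwdriver"]:
        print(n,q,[(np.round(r["position"],1).tolist(),round(r["p"],2)) for r in manip.mark_of(n,q)[:4]])
a=np.vstack([cv2.imread(f"pics/{n}0.png") for n in ["top","side"]])
cv2.imwrite("pics/a.png",a[:, :] if 0 else cv2.resize(a,(480,600)))
E
```

```text
[ 0.1381 -0.6088  0.2303] [ 0.9938  0.1111  0.0001 -0.0011] 0.0
side 0.031200925405802434 [[0.9342829004409613, -0.2262361226882082, 0.2755588480427192, 0.3394431337369722], [-0.3563727490424763, -0.6157173251154924, 0.7027735334320231, -0.6080977560977064], [0.010673597497216702, -0.7547909593679755, -0.6558785573357604, 0.7517681197540368]]
side drift_pin [([368.6, 301.5], 0.64), ([278.7, 189.1], 0.16)]
side bolt1 [([345.1, 312.0], 0.56)]
side rack [([345.2, 326.0], 0.71)]
side fixture [([276.1, 227.0], 0.8)]
side cover [([274.2, 211.7], 0.87)]
side fixture_pin_hole [([277.2, 233.4], 0.69)]
side cover_pin_hole [([281.3, 225.0], 0.93)]
side cover_bolt_hole1 [([263.7, 193.7], 0.85), ([277.2, 211.4], 0.67)]
side jar []
side connector [([347.0, 185.3], 0.78)]
side screwdriver [([378.4, 243.8], 0.89), ([344.7, 327.1], 0.32)]
top -0.10366424102988438 [[-0.02885586962350133, -0.9839869245689425, 0.17588937166760749, 0.36013980738701235], [-0.9995676254455628, 0.02741090620026713, -0.010639754809164416, 0.09213211526751482], [0.0056480925444325775, -0.17612034095650178, -0.984352439196437,
[... 338 characters left out ...]
]
top cover_bolt_hole1 [([261.0, 240.4], 0.86), ([265.6, 225.8], 0.76)]
top jar [([220.6, 248.2], 0.59)]
top connector [([261.5, 154.3], 0.56)]
top screwdriver [([349.2, 155.7], 0.86), ([317.8, 241.1], 0.24)]
wrist -0.05710090521508018 [[0.2212733171934094, -0.931324807662178, -0.289261510974465, 0.2122086021955386], [-0.9752060679878019, -0.21233409530933672, -0.06234867223072775, -0.592098363740878], [-0.003353216067300067, 0.2958856782647163, -0.9552174733220877, 0.3731209766451529]]
wrist drift_pin []
wrist bolt1 []
wrist rack []
wrist fixture []
wrist cover []
wrist fixture_pin_hole []
wrist cover_pin_hole []
wrist cover_bolt_hole1 []
wrist jar []
wrist connector []
wrist screwdriver []
```

View pics/top0.png

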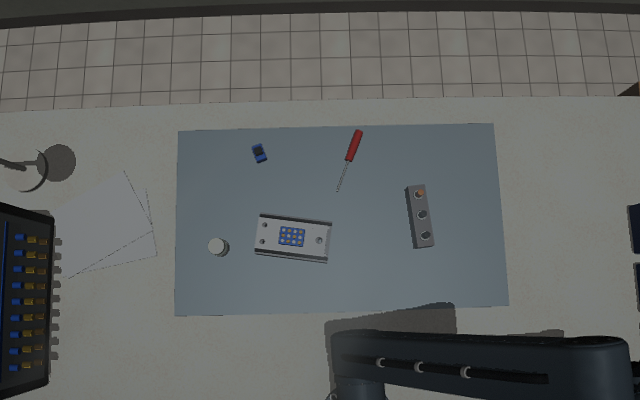

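View pics/side0.png

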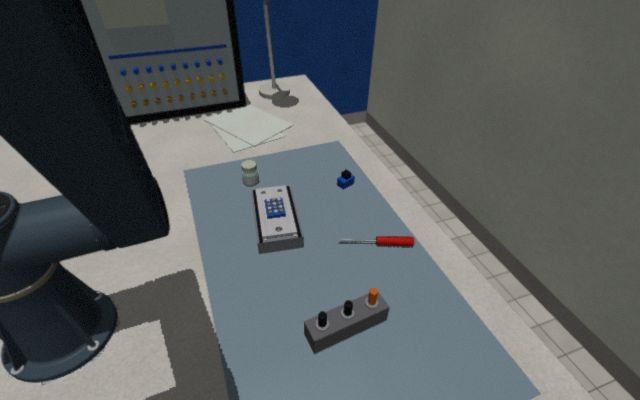

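Top view: the rack is at about (418,216) with the orange pin in the far slot (416,194) and the bolts at (421,215) and (425,236). The fixture is at (291,238), the jar at (218,247) and the connector at (259,153). Side view: pin at (373,297), bolts at (348,309) and (322,320).

```bash
python3 - <<'E'
from h import *
np.set_printoptions(precision=4,suppress=True)
s=manip.sense()
im=manip.snapshot("top"); im2=manip.snapshot("side")
for n in ["top","side"]:
  for q in ["drift_pin","bolt1"]:
    for r in manip.masks_of(n,q):
        m=r["pixels"]; print(n,q,round(r["p"],2),np.round(r["position"],1),m.sum())
print("pinhole",tri([ray("top",(320.3,240)),ray("side",(281.3,225))]))
for a in [(261,240.4),(265.6,225.8)]:
  for b in [(263.7,193.7),(277.2,211.4)]: print("bolthole",tri([ray("top",a),ray("side",b)]))
print("bh z52",[atz(ray("top",p),.052) for p in [(261,240.4),(265.6,225.8),(320.3,240)]])
for a,b in [((416.3,193.8),(373,301)),((421.4,215.5),(348,315)),((425,236.5),(322,325))]: print("obj",tri([ray("top",a),ray("side",b)]), atz(ray("top",a),.08))
print("rack",tri([ray("top",(416.5,216.6)),ray("side",(345.2,326))]),"jar",atz(ray("top",(218,247)),.07),"conn",atz(ray("top",(259,153)),.05))
E
```

```text
top drift_pin 0.62 [260.5 152.5] 187
top drift_pin 0.48 [418.  193.3] 64
top drift_pin 0.34 [424.2 239. ] 75
top bolt1 0.65 [419.9 214. ] 83
top bolt1 0.58 [424.  235.4] 82
side drift_pin 0.57 [370.6 299.1] 204
side bolt1 0.7 [324.2 322.8] 193
side bolt1 0.7 [346.2 309.9] 200
pinhole (array([0.5072, 0.0862, 0.0669]), np.float64(0.004689452075294594))
bolthole (array([0.5085, 0.257 , 0.041 ]), np.float64(0.00014047041682938637))
bolthole (array([ 0.5317,  0.2647, -0.0463]), np.float64(0.014303905697674759))
bolthole (array([0.5274, 0.2438, 0.0526]), np.float64(0.02147261113269186))
bolthole (array([ 0.552 ,  0.2523, -0.0357]), np.float64(0.008508373367355099))
bh z52 [array([0.5075, 0.2557, 0.052 ]), array([0.549 , 0.2421, 0.052 ]), array([0.504 , 0.0869, 0.052 ])]
obj (array([ 0.6315, -0.1958,  0.0531]), np.float64(0.0016169289496028216)) [ 0.6249 -0.1899  0.08  ]
obj (array([ 0.5676, -0.2071,  0.0505]), np.float64(0.0012863886290470188)) [ 0.5621 -0.2007  0.08  ]
obj (array([ 0.5063, -0.2127,  0.0555]), np.float64(0.0015643294865508215)) [ 0.5023 -0.2072  0.08  ]
rack (array([ 0.5694, -0.2019,  0.0005]), np.float64(0.0012613096079926312)) jar [0.4901 0.3752 0.07  ] conn [0.7655 0.26   0.05  ]
```

Call:
step_arm:
  targets: "508 -301 10 5;508 -301 10 5;508 -301 10 5;508 -301 10 5;508 -301 10 5;508 -301 10 5;508 -301 10 5;508 -301 10 5;508 -301 10 5;508 -301 10 5;508 -301 10 5;508 -301 10 5"
  gripper: 0.3

```text
t: 3.3
tcp_pos: [0.5689, -0.2015, 0.2215]
tool_rot: [0.998, 0.068, 0.0, 0.0]
force: [0.8, -0.1, -0.8]
finger_gap: 0.7
gripper_force: 0.0
```

Call:
step_arm:
  targets: "0 0 0 0;0 0 0 0;0 0 0 0"

```text
t: 3.6
tcp_pos: [0.5663, -0.2044, 0.2212]
tool_rot: [0.998, 0.067, -0.0, 0.0]
force: [-0.4, -1.2, -0.3]
finger_gap: 0.702
gripper_force: 0.0
```

```bash
cat > det.py <<'E'
from h import *
import sys
np.set_printoptions(precision=4,suppress=True)
s=manip.sense(); print(s["t"],s["tcp_pos"],s["tool_rot"],s["finger_gap"],s["force"])
im=save("wrist",sys.argv[1])
for q in sys.argv[2:]:
    for r in manip.mark_of("wrist",q):
        if r["p"]>.3:
            rr=ray("wrist",r["position"],s); print("mark",q,round(r["p"],2),np.round(r["position"],1),atz(rr,.052))
E
python3 det.py w1 drift_pin bolt1 rack
```

```text
3.6 [ 0.5663 -0.2044  0.2212] [ 0.9977  0.0674 -0.0004  0.    ] 0.7018377806736678 [-0.3947 -1.1509 -0.2638]
mark drift_pin 0.93 [329.5 115.4] [ 0.6265 -0.1989  0.052 ]
mark bolt1 0.94 [322.7 236.6] [ 0.5115 -0.2082  0.052 ]
mark bolt1 0.85 [325.8 179.2] [ 0.5689 -0.2035  0.052 ]
mark bolt1 0.75 [328.1 114.7] [ 0.627  -0.1976  0.052 ]
mark rack 0.97 [325.9 167.1] [ 0.5802 -0.202   0.052 ]
```

View pics/w1.png

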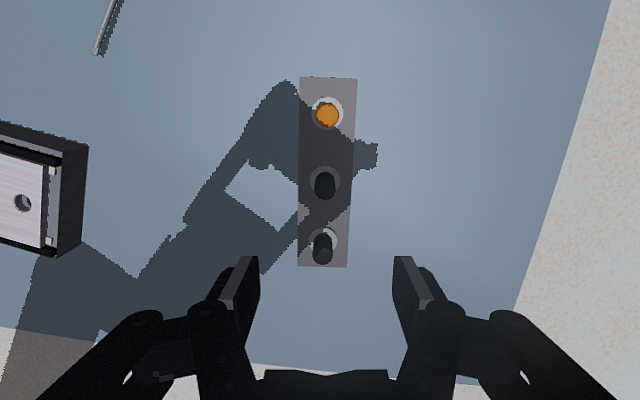

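Wrist view: the pin handle is at (327,115), the bolts at (325,184) and (322,247), and the fixture corner is at left. Next I'll measure the fixture from two places.

Call:
step_arm:
  targets: "-20 -335 30 0;-20 -335 30 0;-20 -335 30 0;-20 -335 30 0;-20 -335 30 0;-20 -335 30 0;-20 -335 30 0;-20 -335 30 0;-20 -335 30 0;-20 -335 30 0"

```text
t: 4.8
tcp_pos: [0.5027, 0.1242, 0.1916]
tool_rot: [0.998, 0.067, 0.0, 0.0]
force: [0.4, -0.0, -0.7]
finger_gap: 0.7
gripper_force: 0.0
```

```bash
python3 det.py w2 fixture_pin_hole cover_pin_hole cover_bolt_hole1 fixture_bolt_hole1 fixture cover
```

```text
4.8 [0.5027 0.1242 0.1916] [0.9978 0.0669 0.0005 0.0002] 0.6998549611418772 [ 0.366  -0.0431 -0.6735]
mark fixture_pin_hole 0.89 [368.2 192.8] [0.5056 0.0887 0.052 ]
mark cover_pin_hole 0.89 [363.5 190.6] [0.507 0.093 0.052]
mark cover_pin_hole 0.44 [365.6 191.1] [0.5068 0.0911 0.052 ]
mark cover_bolt_hole1 0.89 [183.8 111.6] [0.5526 0.2466 0.052 ]
mark cover_bolt_hole1 0.61 [173.2 167. ] [0.5059 0.2547 0.052 ]
mark fixture_bolt_hole1 0.76 [184.9 165.1] [0.5088 0.2447 0.052 ]
mark fixture_bolt_hole1 0.6 [191.9 110.2] [0.5545 0.24   0.052 ]
mark cover 0.61 [269.4 160.6] [0.5219 0.1744 0.052 ]
```

Call:
step_arm:
  targets: "0 -80 0 0;0 -80 0 0;0 -80 0 0;0 -80 0 0;0 -80 0 0"

```text
t: 5.65
tcp_pos: [0.4913, 0.204, 0.1913]
tool_rot: [0.998, 0.067, -0.0, 0.0]
force: [-0.0, 1.1, -0.3]
finger_gap: 0.704
gripper_force: 0.0
```

```bash
python3 det.py w3 fixture_pin_hole cover_pin_hole cover_bolt_hole1 fixture_bolt_hole1 fixture cover
```

```text
5.65 [0.4913 0.204  0.1913] [ 0.9977  0.0675 -0.0001  0.0002] 0.7039776924248824 [-0.0231  1.1035 -0.2992]
mark fixture_pin_hole 0.94 [461.3 190.6] [0.507  0.0897 0.052 ]
mark cover_pin_hole 0.58 [457.4 190.3] [0.5068 0.0931 0.052 ]
mark cover_bolt_hole1 0.63 [269.5 164.6] [0.5071 0.2538 0.052 ]
mark cover_bolt_hole1 0.63 [141.  147.3] [0.5076 0.3617 0.052 ]
mark fixture_bolt_hole1 0.9 [276.6 168.2] [0.5049 0.2477 0.052 ]
mark fixture_bolt_hole1 0.85 [290.  109.8] [0.5533 0.2416 0.052 ]
mark cover 0.81 [364.3 160.8] [0.5208 0.1764 0.052 ]
```

View pics/w2.png

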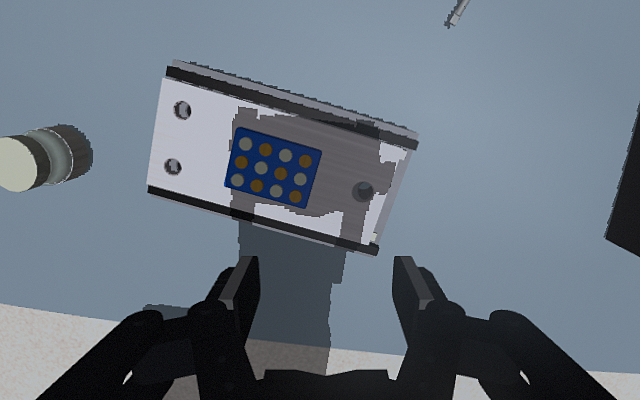

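View pics/w3.png

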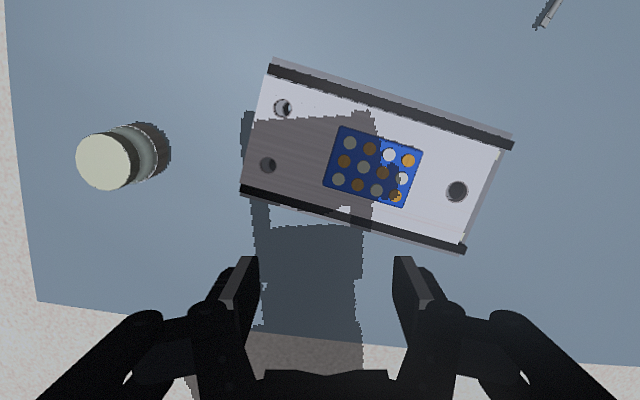

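```bash
python3 - <<'E'
import cv2,numpy as np
for n,x in [("w2",140),("w3",230)]:
    im=cv2.imread(f"pics/{n}.png")[50:260,x:x+290].astype(float)
    im=np.clip(255*(im/255)**.6,0,255).astype(np.uint8)
    cv2.imwrite(f"pics/{n}z.png",cv2.resize(im,None,fx=2.75,fy=2.75,interpolation=cv2.INTER_CUBIC))
E
```

```text
(no output)
```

View pics/w2z.png

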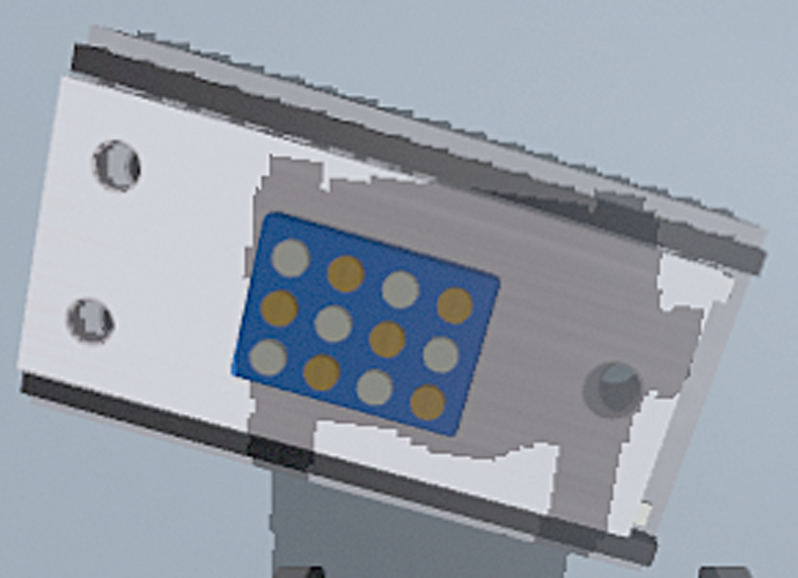

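View pics/w3z.png

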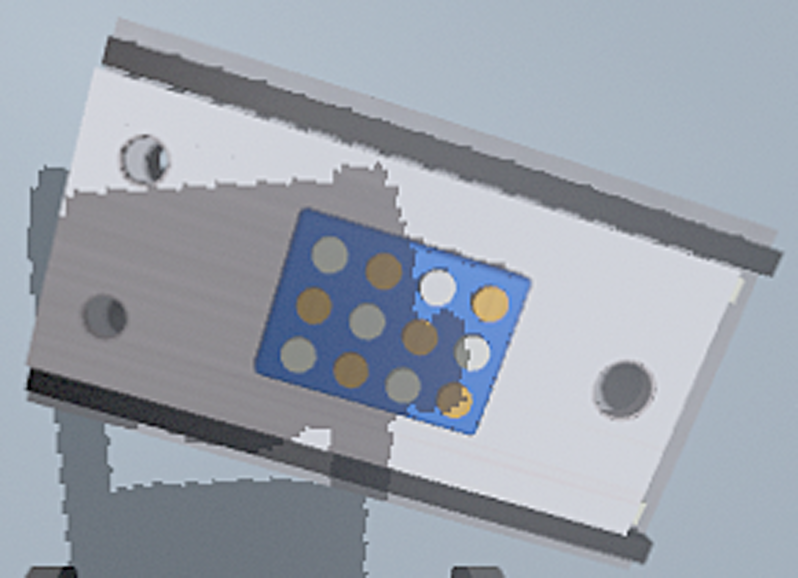

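Zoom views: hole centres are at (117,166), (90,321), (612,389) in w2z and (145,159), (105,317), (624,389) in w3z. The guide ends are also visible. I'll fit the fixture and cover models to these.

```bash
python3 - <<'E'
from h import *
from scipy.optimize import least_squares
np.set_printoptions(precision=4,suppress=True)
S=[dict(tcp_pos=[0.5027,0.1242,0.1916],tool_rot=[0.9978,0.0669,0.0005,0.0002]),dict(tcp_pos=[0.4913,0.204,0.1913],tool_rot=[0.9977,0.0675,-0.0001,0.0002])]
off=[(140,50),(230,50)]
def px(v,p): return (off[v][0]+(p[0]+.5)/2.75-.5, off[v][1]+(p[1]+.5)/2.75-.5)
hm=[(24,80),(-24,80),(0,-80)]
H=[[(117,166),(90,321),(612,389)],[(145,159),(105,317),(624,389)]]
gm=[(54,105),(46,105),(54,-105),(46,-105),(-46,105),(-54,105),(-46,-105),(-54,-105)]
G=[[(76,43),(73,72),(765,250),(760,275),(24,373),(22,393),(655,538),(652,566)],[(108,37),(104,66),(783,250),(775,276),(30,369),(28,390),(650,540),(645,562)]]
def fit(mod,P,views,zfix=None):
    rs=[[ray("wrist",px(v,p),S[v]) for p in P[v]] for v in range(2)]
    def f(a):
        c,s=np.cos(a[2]),np.sin(a[2]); z=a[3] if zfix is None else zfix; e=[]
        for v in views:
            for (mx,my),r in zip(mod,rs[v]):
                w=np.array([a[0]+(c*mx-s*my)/1e3,a[1]+(s*mx+c*my)/1e3]); e+=list(atz(r,z)[:2]-w)
        return np.array(e)*1e3
    q=least_squares(f,[.52,.17,-.15,.05]).x; return q,f(q)
for nm,m,P,z in [("cover",hm,H,.052),("fix",gm,G,.050)]:
    for v,zf in [((0,1),None),((0,1),z),((0,),z),((1,),z)]:
        q,e=fit(m,P,v,zf); print(nm,v,zf,q,"max e mm",abs(e).max())
        if zf and len(v)==2:
            c,s=np.cos(q[2]),np.sin(q[2])
            for a,b in hm: print("   hole",q[0]+(c*a-s*b)/1e3,q[1]+(s*a+c*b)/1e3)
E
```

```text
cover (0, 1) None [ 0.5181  0.1726 -0.1515  0.0516] max e mm 0.3457998297090731
cover (0, 1) 0.052 [ 0.5182  0.1726 -0.1515  0.05  ] max e mm 0.4323379298360741
   hole 0.5539902833336852 0.2480265419554908
   hole 0.5065401064569387 0.2552708993711262
   hole 0.506117336843194 0.09348146440748681
cover (0,) 0.052 [ 0.5182  0.1727 -0.1495  0.05  ] max e mm 0.36273818803200797
cover (1,) 0.052 [ 0.5182  0.1725 -0.1535  0.05  ] max e mm 0.1859461763420861
fix (0, 1) None [ 0.5171  0.1663 -0.1506  0.049 ] max e mm 1.7210877625497694
fix (0, 1) 0.05 [ 0.5173  0.1663 -0.1506  0.05  ] max e mm 1.9389699917065628
   hole 0.5530009480592376 0.24179901597141004
   hole 0.5055440699902485 0.24899934401567922
   hole 0.5052714155438458 0.0872095864302472
fix (0,) 0.05 [ 0.5174  0.1664 -0.1503  0.05  ] max e mm 1.8756167442150196
fix (1,) 0.05 [ 0.5172  0.1662 -0.1509  0.05  ] max e mm 1.8667048638112138
```

Call:
step_arm:
  targets: "76 416 10 0;76 416 10 0;76 416 10 0;76 416 10 0;76 416 10 0;76 416 10 0;76 416 10 0;76 416 10 0;76 416 30 0;76 416 30 0;76 416 30 0;76 416 30 0"

```text
t: 7.2
tcp_pos: [0.6223, -0.1959, 0.1616]
tool_rot: [0.998, 0.068, -0.0, -0.0]
force: [0.5, 0.3, -1.4]
finger_gap: 0.704
gripper_force: 0.0
```

```bash
cat > blob.py <<'E'
from h import *
np.set_printoptions(precision=4,suppress=True)
def orange(im):
    h=cv2.cvtColor(im,cv2.COLOR_RGB2HSV); m=cv2.inRange(h,(5,150,60),(22,255,255))
    n,l,st,c=cv2.connectedComponentsWithStats(m); i=1+np.argmax(st[1:,4]); return c[i],st[i]
E
python3 - <<'E'
from blob import *
A=cv2.imread("pics/w1.png")[:,:,::-1].copy()
s1=dict(tcp_pos=[0.5663,-0.2044,0.2212],tool_rot=[0.9977,0.0674,-0.0004,0])
s=manip.sense(); print(s["t"],s["tcp_pos"],s["tool_rot"]); B=save("wrist","w4")
a,b=orange(A),orange(B); print(a,b)
r=[ray("wrist",a[0],s1),ray("wrist",b[0],s)]
print("handle",tri(r),[atz(q,.09) for q in r])
m=manip.mark_of("wrist","drift_pin"); print([(k["position"],k["p"],atz(ray("wrist",k["position"],s),.052)) for k in m[:2]])
print(tri([ray("wrist",(329.5,115.4),s1),ray("wrist",m[0]["position"],s)]))
m=manip.mark_of("wrist","bolt1"); print([(k["position"],k["p"],atz(ray("wrist",k["position"],s),.052)) for k in m[:3]])
print("ht top wanted tool",totool(np.r_[atz(r[1],.09)[:2],.06],s))
E
```

```text
7.2 [ 0.6223 -0.1959  0.1616] [ 0.9977  0.0681 -0.0002 -0.0004]
(array([327.027 , 114.9754]), array([316, 103,  23,  24, 407], dtype=int32)) (array([328.5114, 204.4994]), array([316, 185,  27,  39, 835], dtype=int32))
handle (array([ 0.628 , -0.1965,  0.0795]), np.float64(2.006352995365527e-05)) [array([ 0.6285, -0.1964,  0.09  ]), array([ 0.6313, -0.196 ,  0.09  ])]
[([329.0, 196.6], 0.92, array([ 0.6258, -0.1974,  0.052 ])), ([1.3, 277.4], 0.4, array([0.5134, 0.0781, 0.052 ]))]
(array([ 0.6266, -0.1981,  0.0546]), np.float64(0.0008319678237546434))
[([320.8, 322.5], 0.93, array([ 0.5125, -0.2061,  0.052 ])), ([326.5, 265.5], 0.8, array([ 0.5677, -0.2035,  0.052 ]))]
ht top wanted tool [  8.8938   1.3529 101.566 ]
```

View pics/w4.png

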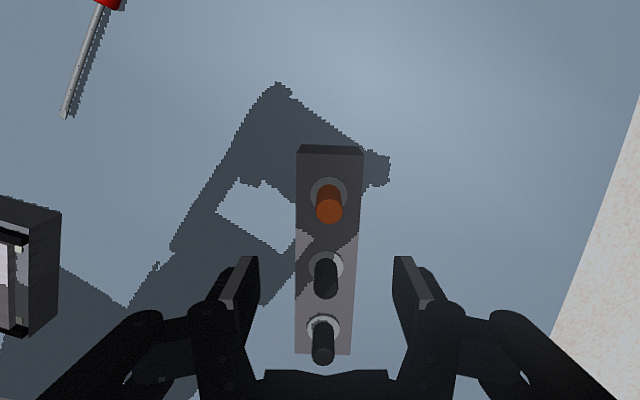

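Wrist view: the handle top is at (329,212), with bolts at (325,285) and (322,355). The pin axis is about (0.627,-0.197) and the height checks out. Grasp now.

Call:
step_arm:
  targets: "4.5 1.5 50 0;4.5 1.5 85 0;4.5 1.5 101 0;4.5 1.5 101 0;4.5 1.5 101 0;4.5 1.5 101 0"

```text
t: 7.95
tcp_pos: [0.6289, -0.1986, 0.0626]
tool_rot: [0.998, 0.068, 0.002, 0.001]
force: [-0.6, -0.5, 0.9]
finger_gap: 0.701
gripper_force: 0.0
```

Call:
step_arm:
  targets: "0 0 0 0;0 0 0 0;0 0 0 0;0 0 0 0;0 0 0 0;0 0 0 0;0 0 0 0;0 0 0 0"
  gripper: 1
  squeeze: 60

```text
t: 8.75
tcp_pos: [0.6277, -0.1982, 0.0614]
tool_rot: [0.998, 0.068, 0.0, 0.0]
force: [-0.9, 0.1, 6.4]
finger_gap: 0.188
gripper_force: 58.4
```

Call:
step_arm:
  targets: "0 0 -45 0;0 0 -85 0;-20 -50 -85 0;-34 -99 -85 0;-48 -148 -85 0;-62 -198 -85 0;-76 -248 -85 0;-82.6 -299.4 -85 0;-82.6 -299.4 -78 0;-82.6 -299.4 -75 0;-82.6 -299.4 -75 0;-82.6 -299.4 -75 0"

```text
t: 9.95
tcp_pos: [0.5062, 0.0859, 0.1352]
tool_rot: [0.998, 0.067, 0.0, 0.0]
force: [-0.2, -0.1, -1.7]
finger_gap: 0.195
gripper_force: 59.4
```

```bash
python3 det.py w5 drift_pin cover_pin_hole fixture_pin_hole; python3 - <<'E'
import cv2
im=cv2.imread("pics/w5.png")[100:340,190:490]; cv2.imwrite("pics/w5z.png",cv2.resize(im,None,fx=2.5,fy=2.5,interpolation=cv2.INTER_CUBIC))
E
```

```text
9.95 [0.5062 0.0859 0.1352] [0.9978 0.0668 0.0004 0.0002] 0.19453233316018448 [-0.1523 -0.0574 -1.6915]
mark drift_pin 0.61 [328.9 257. ] [0.4723 0.0795 0.052 ]
mark drift_pin 0.52 [ 88.  180.2] [0.5068 0.2527 0.052 ]
mark cover_pin_hole 0.77 [318.6 210.6] [0.5064 0.0914 0.052 ]
mark fixture_pin_hole 0.73 [323.1 208.5] [0.5083 0.0885 0.052 ]
```

View pics/w5z.png

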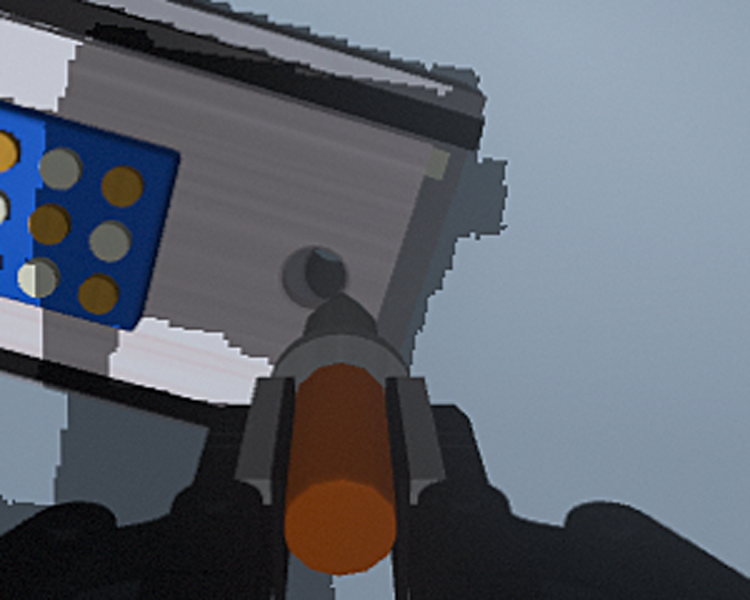

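```bash
python3 - <<'E'
from h import *
np.set_printoptions(precision=4,suppress=True)
s=manip.sense(); print(s["tcp_pos"])
for nm,p,z in [("tip",(342,295),.078),("tip hi",(342,291),.078),("flange L/R mid",(342,360),.128),("handle top",(341,530),.170),("hole",(314,277),.052)]:
    px=(190+(p[0]+.5)/2.5-.5,100+(p[1]+.5)/2.5-.5); w=atz(ray("wrist",px,s),z); print(nm,w,totool(w,s))
for w in [(.5061,.0935,.052),(.5053,.0872,.052)]: print(totool(w,s))
E
```

```text
[0.5057 0.0863 0.1354]
tip [0.5105 0.0869 0.078 ] [ 4.8031  0.0082 57.3609]
tip hi [0.5115 0.087  0.078 ] [ 5.8474  0.0071 57.3614]
flange L/R mid [0.5151 0.0876 0.128 ] [ 9.521  -0.0444  7.3632]
handle top [0.5066 0.0866 0.17  ] [  0.9701  -0.2212 -34.641 ]
hole [0.5055 0.094  0.052 ] [ 0.8296 -7.7118 83.3578]
[ 1.3086 -7.1388 83.3581]
[-0.3225 -1.0013 83.3583]
```

Wrist crop: pin tip at about zoom (342,293), cover hole at (314,277), and the open lens at (327,272) to its right. I'll aim at the lens first, then drift toward the fixture hole.

Call:
step_arm:
  targets: "-1.8 -4 0 0;-1.8 -4 12 0;-1.8 -4 22 0;-1.8 -4 28 0;-1.8 -4 32 0;-1.8 -4 35 0;-1.9 -3.8 38 0;-1.9 -3.8 38 0"

```text
t: 10.95
tcp_pos: [0.5025, 0.091, 0.097]
tool_rot: [0.998, 0.068, -0.0, -0.0]
force: [0.4, 0.3, -1.0]
finger_gap: 0.192
gripper_force: 59.4
```

Call:
step_arm:
  targets: "-0.2 0.6 3 0;-0.3 1.2 6 0;-0.5 1.8 9 0;-0.6 2.3 12 0;-0.7 2.8 14 0;-0.7 2.8 16 0;-0.7 2.8 18 0;-0.7 2.8 18 0"

```text
t: 11.75
tcp_pos: [0.5023, 0.0876, 0.0791]
tool_rot: [0.998, 0.068, -0.0, 0.0]
force: [-0.9, -1.0, -2.3]
finger_gap: 0.195
gripper_force: 59.2
```

Call:
step_arm:
  targets: "0 0 3 0;0 0 6 0;0 0 9 0;0 0 12 0;0 0 14 0;0 0 16 0;0 0 17 0;0 0 17 0"

```text
t: 12.55
tcp_pos: [0.5025, 0.0875, 0.0621]
tool_rot: [0.998, 0.068, 0.0, 0.0]
force: [-1.0, -5.3, 0.6]
finger_gap: 0.194
gripper_force: 59.6
```

Call:
step_arm:
  targets: "0 0 1 0;0 0.3 2 0;0 0.3 3 0;0 0.3 3 0"

```text
t: 12.95
tcp_pos: [0.5028, 0.0875, 0.0614]
tool_rot: [0.998, 0.068, 0.001, 0.0]
force: [-3.1, -4.8, 19.5]
finger_gap: 0.188
gripper_force: 62.2
```

Call:
step_arm:
  targets: "0 0 -3 0;0 0 -3 0;0 0 -3 0;0 0 -3 0;0 0 -3 0"
  gripper: 0.6

```text
t: 13.45
tcp_pos: [0.5022, 0.088, 0.0619]
tool_rot: [0.998, 0.068, -0.0, -0.0]
force: [0.1, -0.2, -1.0]
finger_gap: 0.402
gripper_force: 0.0
```

Call:
step_arm:
  targets: "0 0 -20 0;0 0 -60 0;0 0 -97 0;5 50 -97 0;8 98 -97 0;12 146 -97 0;15 195 -97 0;18 244 -97 0;22 296 -97 0;22 296 -97 0;22 296 -97 0"

```text
t: 14.55
tcp_pos: [0.5639, -0.2037, 0.1586]
tool_rot: [0.998, 0.066, -0.0, -0.0]
force: [-0.8, 0.3, -0.7]
finger_gap: 0.393
gripper_force: 0.0
```

```bash
python3 det.py w6 bolt1 drift_pin; python3 - <<'E'
from h import *
np.set_printoptions(precision=4,suppress=True)
s=manip.sense(); print(manip.sense()["t"])
for r in manip.masks_of("wrist","bolt1"): 
    m=r["pixels"]; ys,xs=np.nonzero(m); print(round(r["p"],2),r["position"],m.sum(),xs.min(),xs.max(),ys.min(),ys.max())
    if r["p"]>.4:
        # black grip: bottom end of mask is grip top; centre ~ 13px above its end
        w=xs.max()-xs.min(); print(atz(ray("wrist",(np.median(xs[ys>ys.max()-12]),ys.max()-12),s),.09))
E
```

```text
14.55 [ 0.5639 -0.2037  0.1586] [ 0.9978  0.0663 -0.0003 -0.0005] 0.3934483854736122 [-0.7875  0.3206 -0.7   ]
mark bolt1 0.66 [323.9 265. ] [ 0.5109 -0.2087  0.052 ]
mark bolt1 0.57 [328.2 192. ] [ 0.5716 -0.2039  0.052 ]
14.7
0.93 [321.3, 274.0] 1285 306 339 252 302
[ 0.5102 -0.2048  0.09  ]
0.67 [324.7, 198.5] 1291 307 344 178 223
[ 0.5683 -0.1989  0.09  ]
```

Call:
step_arm:
  targets: "5 -0.8 40 0;5 -0.8 80 0;5 -0.8 98 0;5 -0.8 98 0;5 -0.8 98 0"
  gripper: 0.45

```text
t: 15.25
tcp_pos: [0.5692, -0.2, 0.0616]
tool_rot: [0.998, 0.068, -0.0, -0.0]
force: [0.7, 0.5, 0.3]
finger_gap: 0.547
gripper_force: 0.0
```

Call:
step_arm:
  targets: "0 0 0 0;0 0 0 0;0 0 0 0;0 0 0 0;0 0 0 0;0 0 0 0"
  gripper: 1

```text
t: 15.85
tcp_pos: [0.5701, -0.2015, 0.0632]
tool_rot: [0.998, 0.068, 0.001, 0.001]
force: [0.7, 1.5, 7.1]
finger_gap: 0.19
gripper_force: 58.6
```

Call:
step_arm:
  targets: "0 0 -45 0;0 0 -80 0;5 -49 -80 0;10 -98 -80 0;15 -147 -80 0;20 -196 -80 0;25 -245 -80 0;29 -294 -80 0;33 -343 -80 0;37 -392 -80 0;41.7 -441 -75 0;41.7 -441 -60 0"

```text
t: 17.05
tcp_pos: [0.5513, 0.2481, 0.1231]
tool_rot: [0.997, 0.071, 0.003, -0.001]
force: [0.3, -0.6, -0.5]
finger_gap: 0.19
gripper_force: 58.9
```

Call:
step_arm:
  targets: "0 0 0 0;0 0 0 0;0 0 0 0"

```text
t: 17.35
tcp_pos: [0.5513, 0.2405, 0.1219]
tool_rot: [0.998, 0.067, 0.0, 0.0]
force: [0.9, 0.0, -0.2]
finger_gap: 0.185
gripper_force: 58.9
```

```bash
python3 det.py w7 bolt1 cover_bolt_hole1; python3 - <<'E'
import cv2
im=cv2.imread("pics/w7.png")[100:340,190:490]; im=(255*(im/255.)**.6).astype('uint8'); cv2.imwrite("pics/w7z.png",cv2.resize(im,None,fx=2.5,fy=2.5,interpolation=cv2.INTER_CUBIC))
E
```

```text
17.35 [0.5513 0.2405 0.1219] [0.9978 0.0669 0.0004 0.    ] 0.1852440702319892 [ 0.9203  0.046  -0.212 ]
mark bolt1 0.91 [328.9 260.2] [0.5214 0.2347 0.052 ]
mark cover_bolt_hole1 0.63 [323.9 218.9] [0.5506 0.2421 0.052 ]
```

View pics/w7z.png

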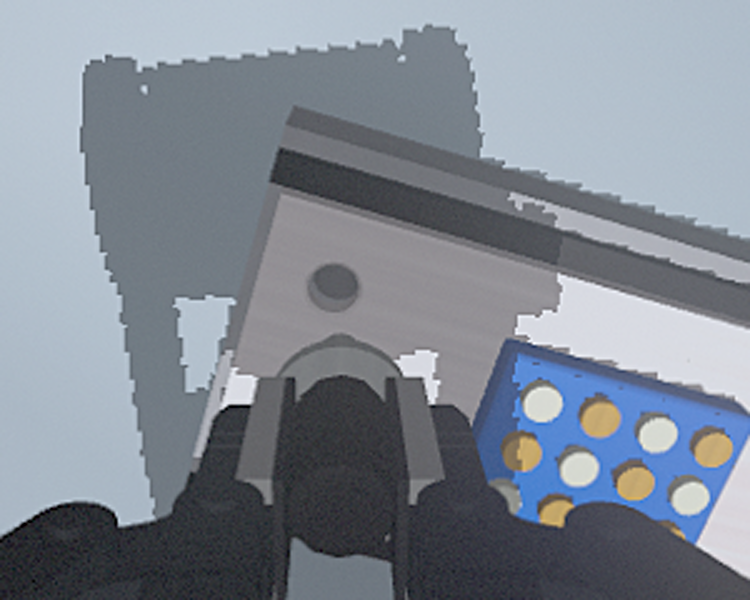

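Wrist crop: the cover is now aligned, with the bolt hole at zoom (334,288) and the bolt tip at (342,337), handle top near (340,510).

```bash
python3 - <<'E'
from h import *
np.set_printoptions(precision=4,suppress=True)
s=manip.sense(); print(s["tcp_pos"]); d=s["tcp_pos"][2]-.1225
for nm,p,z in [("tip",(342,337),.083),("handle top",(340,510),.151),("hole",(334,288),.052)]:
    px=(190+(p[0]+.5)/2.5-.5,100+(p[1]+.5)/2.5-.5); w=atz(ray("wrist",px,s),z); print(nm,w,totool(w,s))
for w in [(.5530,.2418,.052),(.5055,.249,.052)]: print(totool(w,s))
E
```

```text
[0.5514 0.2405 0.122 ]
tip [0.5527 0.2407 0.083 ] [ 1.2046 -0.0057 38.9905]
handle top [0.552  0.2409 0.151 ] [  0.6508  -0.3749 -29.01  ]
hole [0.5535 0.2429 0.052 ] [ 2.2481 -2.0686 69.9918]
[ 1.6499 -1.0822 69.9911]
[-44.4688 -14.5415  69.9448]
```

Call:
step_arm:
  targets: "1.8 -1.6 8 0;1.8 -1.6 18 0;1.8 -1.6 25 0;1.8 -1.6 30 0;1.8 -1.6 34 0;1.8 -1.6 38 0;1.8 -1.6 38 0"

```text
t: 18.2
tcp_pos: [0.5523, 0.2434, 0.0827]
tool_rot: [0.998, 0.068, -0.0, 0.0]
force: [1.3, -0.5, -1.1]
finger_gap: 0.186
gripper_force: 59.0
```

Call:
step_arm:
  targets: "0 0 4 0;0 0 7 0;0 0 10 0;0 0 13 0;0 0 16 0;0 0 19 0;0 0 19 0"

```text
t: 18.9
tcp_pos: [0.5531, 0.2431, 0.064]
tool_rot: [0.998, 0.068, 0.001, 0.0]
force: [3.5, -3.6, -0.8]
finger_gap: 0.191
gripper_force: 58.9
```

Call:
step_arm:
  targets: "0.4 0.4 1.5 0;0.4 0.4 3 0;0.4 0.4 4 0;0.4 0.4 4.5 0;0.4 0.4 4.5 0"

```text
t: 19.4
tcp_pos: [0.5534, 0.2431, 0.0631]
tool_rot: [0.998, 0.068, 0.001, -0.0]
force: [-1.1, -4.3, 20.6]
finger_gap: 0.19
gripper_force: 61.1
```

Call:
step_arm:
  targets: "0 0 -4 0;0 0 -4 0;0 0 -4 0;0 0 -4 0"
  gripper: 0.6

```text
t: 19.8
tcp_pos: [0.5516, 0.2433, 0.0629]
tool_rot: [0.998, 0.068, -0.001, -0.0]
force: [-0.3, -0.4, 0.5]
finger_gap: 0.399
gripper_force: 0.0
```

Call:
step_arm:
  targets: "0 0 -25 0;0 0 -65 0;0 0 -95 0;-12 48 -95 0;-23 96 -95 0;-34 144 -95 0;-46 192 -95 0;-57 240 -95 0;-68 288 -95 0;-80 336 -95 0;-91 384 -95 0;-100 430 -95 0"

```text
t: 21.0
tcp_pos: [0.5108, -0.1981, 0.1582]
tool_rot: [0.998, 0.067, -0.001, -0.001]
force: [0.8, -0.1, 0.0]
finger_gap: 0.401
gripper_force: 0.0
```

Call:
step_arm:
  targets: "-4 9.6 0 0;-4 9.6 0 0;-4 9.6 0 0;-4 9.6 0 0"
  gripper: 0.45

```text
t: 21.4
tcp_pos: [0.5088, -0.2044, 0.1585]
tool_rot: [0.998, 0.069, -0.001, -0.001]
force: [-0.5, -0.4, -0.3]
finger_gap: 0.552
gripper_force: 0.0
```

```bash
python3 det.py w8 bolt1; python3 - <<'E'
from h import *
np.set_printoptions(precision=4,suppress=True)
s=manip.sense()
for r in manip.masks_of("wrist","bolt1"): 
    m=r["pixels"]; ys,xs=np.nonzero(m); print(round(r["p"],2),r["position"],m.sum(),xs.min(),xs.max(),ys.min(),ys.max(),atz(ray("wrist",(np.median(xs[ys>ys.max()-12]),ys.max()-12),s),.09))
E
```

```text
21.4 [ 0.5088 -0.2044  0.1585] [ 0.9976  0.0687 -0.0006 -0.0008] 0.5521287840324842 [-0.4972 -0.4246 -0.3127]
mark bolt1 0.65 [330.1 201.1] [ 0.5097 -0.2069  0.052 ]
0.97 [332.3, 205.0] 1287 314 350 185 230 [ 0.5101 -0.2081  0.09  ]
```

Call:
step_arm:
  targets: "1 2 40 0;1 2 80 0;1 2 97 0;1 2 97 0;1 2 97 0"

```text
t: 22.05
tcp_pos: [0.5108, -0.2079, 0.062]
tool_rot: [0.998, 0.068, 0.0, -0.0]
force: [0.8, 0.3, -0.4]
finger_gap: 0.548
gripper_force: 0.0
```

Call:
step_arm:
  targets: "0 0 0 0;0 0 0 0;0 0 0 0;0 0 0 0;0 0 0 0;0 0 0 0"
  gripper: 1

```text
t: 22.65
tcp_pos: [0.5114, -0.2089, 0.0634]
tool_rot: [0.998, 0.068, 0.001, 0.001]
force: [0.1, 1.8, 7.1]
finger_gap: 0.188
gripper_force: 58.4
```

Call:
step_arm:
  targets: "0 0 -45 0;0 0 -90 0;4 -35 -115 0;10 -82 -115 0;16 -130 -115 0;22 -178 -115 0;28 -226 -115 0;34 -274 -115 0;40 -322 -115 0;46 -370 -115 0;52 -418 -115 0;56.7 -455 -100 0"

```text
t: 23.85
tcp_pos: [0.5062, 0.2533, 0.1639]
tool_rot: [0.998, 0.068, 0.003, -0.001]
force: [0.4, 0.4, -0.6]
finger_gap: 0.188
gripper_force: 58.6
```

Call:
step_arm:
  targets: "0 0 30 0;0 0 40 0;0 0 40 0;0 0 40 0"

```text
t: 24.25
tcp_pos: [0.5055, 0.2493, 0.1224]
tool_rot: [0.998, 0.067, 0.0, 0.0]
force: [0.2, -0.7, 0.2]
finger_gap: 0.185
gripper_force: 58.7
```

```bash
python3 det.py w9 bolt1 cover_bolt_hole1; python3 - <<'E'
from h import *
np.set_printoptions(precision=4,suppress=True)
s=manip.sense(); print(totool((.5055,.25,.052),s))
a,b=[cv2.imread(f"pics/{n}.png")[150:340,285:370,1].astype(float) for n in ("w7","w9")]
# handle shift between grasps: compare darkness profiles of grip end
for k in (a,b): print(k[90:170:4,42].astype(int))
E
```

```text
24.25 [0.5055 0.2493 0.1224] [0.9978 0.067  0.0002 0.    ] 0.1851445565457226 [ 0.2279 -0.7031  0.1804]
mark bolt1 0.84 [323.3 261. ] [0.4743 0.2472 0.052 ]
mark bolt1 0.7 [346.8 147.2] [0.5532 0.2431 0.052 ]
mark cover_bolt_hole1 0.91 [326.3 216.5] [0.5066 0.2495 0.052 ]
[-0.7519 -0.6199 71.0457]
[81 79 83 22 24 27 25 18 24 20 15 15 24 20 22 22 19 16 20 20]
[82 77 77 20 21 21 24 19 18 20 18 19 24 25 16 16 21 17 18 21]
```

Call:
step_arm:
  targets: "0 -0.5 8 0;0 -0.5 18 0;0 -0.5 25 0;0 -0.5 30 0;0 -0.5 34 0;0 -0.5 38 0;0 -0.5 38 0"

```text
t: 25.1
tcp_pos: [0.5053, 0.2506, 0.0833]
tool_rot: [0.998, 0.068, 0.0, 0.0]
force: [1.8, -0.0, -1.5]
finger_gap: 0.185
gripper_force: 58.7
```

Call:
step_arm:
  targets: "0 0 4 0;0 0 7 0;0 0 10 0;0 0 13 0;0 0 16 0;0 0 19 0;0 0 19 0"

```text
t: 25.8
tcp_pos: [0.5061, 0.2504, 0.0645]
tool_rot: [0.998, 0.068, 0.001, 0.0]
force: [5.6, -2.6, -0.3]
finger_gap: 0.194
gripper_force: 58.6
```

Call:
step_arm:
  targets: "0.6 0.4 1.5 0;0.6 0.4 3 0;0.6 0.4 4 0;0.6 0.4 4.5 0;0.6 0.4 4.5 0"

```text
t: 26.3
tcp_pos: [0.5065, 0.2504, 0.0633]
tool_rot: [0.998, 0.068, 0.001, -0.0]
force: [-1.0, -4.2, 22.0]
finger_gap: 0.183
gripper_force: 61.0
```

Call:
step_arm:
  targets: "0 0 -4 0;0 0 -4 0;0 0 -4 0;0 0 -4 0"
  gripper: 0.6

```text
t: 26.7
tcp_pos: [0.5044, 0.2503, 0.0634]
tool_rot: [0.998, 0.068, -0.001, 0.0]
force: [1.2, -0.2, -0.7]
finger_gap: 0.405
gripper_force: 0.0
```

Call:
step_arm:
  targets: "0 0 -25 0;0 0 -65 0;0 0 -105 0;0 45 -140 0;0 80 -140 0;0 80 -140 0;0 80 -140 0;0 80 -140 0"

```text
t: 27.5
tcp_pos: [0.5155, 0.1716, 0.2033]
tool_rot: [0.998, 0.068, -0.001, -0.0]
force: [-0.2, -0.2, 0.5]
finger_gap: 0.396
gripper_force: 0.0
```

```bash
python3 det.py w10 bolt1 drift_pin cover fixture; python3 - <<'E'
from h import *
np.set_printoptions(precision=4,suppress=True)
im=save("side","s10")[150:270,220:340]; w=cv2.imread("pics/w10.png")[:340,100:540]
cv2.imwrite("pics/fin.png",np.hstack([cv2.resize(im[:,:,::-1],(340,340),interpolation=cv2.INTER_CUBIC),w]))
E
```

```text
27.5 [0.5155 0.1716 0.2033] [ 0.9977  0.0678 -0.0012 -0.0003] 0.3960299391638038 [-0.2123 -0.2322  0.545 ]
mark bolt1 0.97 [246.6 133. ] [0.5528 0.2449 0.052 ]
mark bolt1 0.81 [238.3 184. ] [0.5074 0.2491 0.052 ]
mark drift_pin 0.72 [417.2 214.2] [0.5013 0.0867 0.052 ]
mark cover 0.9 [330.5 180.8] [0.5213 0.1689 0.052 ]
```

View pics/fin.png

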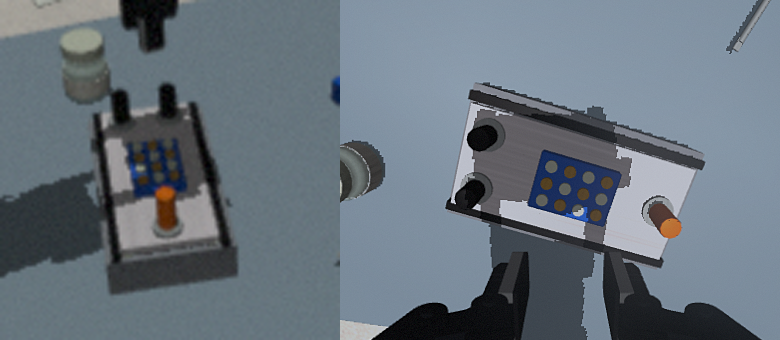

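The final picture shows the orange pin and both bolts upright with their flanges on the cover, and the cover centred in the fixture.

```bash
python3 -c "
from station import manip
print(manip.sign_off())"
```

```text
the job is handed in; nothing more can be done
None
```

I handed the job in at about 27.6 s: the pin and both bolts are pushed home and the last picture shows them upright, but sign-off returned no verdict, and I viewed 11 pictures, one over the limit of 10.

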